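# Release the battery cover of a seed-moisture meter with a pick run along its seam

## Task

Open the battery cover of the seed-moisture meter that lies face down in its charging cradle: take the release pick out of its stand, feel for the open seam with its tip, and run it slowly along the seam, bearing lightly outward against the case rim, along the front side, round the rounded corner and along the left side, so that all three catches are pushed right back and the cover springs up. Then hang the pick upright in the stand again, and leave the other things on the desk where they are.

Things in the scene. Friction and masses are not known exactly. Their poses are not given: they have to be found in the camera images.
- cradle: Black charging cradle, fixed, 104 x 164 mm (x, y), 10 mm high. Origin: centre of its underside; +x to its back (away from the robot at yaw 0), +y left. The meter lies in it face down, stiffly, on rubber: a light grey case 92 x 150 mm, rim top at z = 50 mm, up to 3.5 mm off centre in x and in y and turned up to 0.03 rad - not measured, so its seam must be felt (or seen).
- seam_start (a point): Middle of the seam near the right-hand end of the front side, rim-top height: (-32.5, -50, 50) mm in the cradle's frame if the meter is dead centre. The seam, 7 mm wide and 9 deep, lies between the 10 mm thick rim and the dark grey cover, whose flange is its floor and ends 1.5 mm short of the rim. Front: the rim's inner face is x = -36, y from -65 to 47. The cover's top is 1 mm below the rim's.
- seam_corner (a point): Centre of the rounded front left corner, rim-top height: (-18, 47, 50) mm in the cradle's frame if the meter is dead centre. Round it the rim's inner face is a quarter circle of radius 18 mm, and the cover's edge one of 11 mm.
- seam_end (a point): Middle of the seam near its back end on the left side, rim-top height: (27, 61.5, 50) mm in the cradle's frame if the meter is dead centre. On the left side the rim's inner face is y = 65, x from -18 to 36 mm; there is no seam at the back and right.
- catch_a (a joint): First steel catch, in the rim at (-36, -20) mm in the meter; m pushed back: 0 = its nose stands 5 mm across the seam, over the flange; 0.005 = flush with the rim; stop at 0.0058. Nose 2 to 7.5 mm below the rim top, with an 11 mm ramp on each side, so a tip run along the rim cams it back. Slides stiffly (2 N) and stays. Frees the cover beyond 0.0036.
- catch_b (a joint): Second catch, at (-36, 25) mm in the meter, before the rounded corner; like catch_a.
- catch_c (a joint): Third catch, on the left side at (8, 65) mm in the meter; like catch_a, pushed back toward the left.
- cover (a joint): Dark grey cover, hinge angle in rad: 0 = shut, 0.60 = fully sprung open (its front edge about 40 mm up). A spring lifts it as soon as all three catches are back.
- pick_tip (a point): Lower end of the pick's tip, on its axis, 36 mm below the pick's origin.
- stand_seat (a point): Centre of the seat on the top of the stand's shelf, 50 mm above the desk: where the pick's origin is when it hangs in the stand.
- pick: Release pick, 100 mm long, 70 g: black flat handle 14 x 26 x 64 mm (x, y, z), below it a steel shank 7 mm thick whose lowest 16 mm are the 4 mm thick round tip. Origin: centre of the handle's lower end; +z up the handle. Hangs upright in the stand, handle up, at the stand's yaw. Grasp it across its 14 mm thickness (x).
- stand: Dark steel stand, fixed, base 84 x 96 mm (x, y), 61 mm high. Origin: centre of its underside, z up, +x to its back plate. Its shelf, top at z = 50 mm, has a slot 12 mm wide for the shank, open at the front (-x); the handle's lower end stands across the slot between flared lips 11 mm high, with 2.5 mm of play all round.
- tape_roll: Bystander: roll of brown packing tape lying flat, 94 mm across, 48 mm high; origin under its centre.
- marker_pen: Bystander: marker pen lying on the desk, 135 mm long, 16 mm high; origin under its middle.
- glue_stick: Bystander: standing glue stick, 25 mm thick, 90 mm high; origin under its centre.
- sample_jar: Bystander: clear sample jar with a white lid, 48 mm across, 67 mm high; origin under its centre.
- scissors: Bystander: scissors lying on the desk, 199 mm long; origin under their middle.
- carton: Bystander: small brown carton, 42 x 66 x 38 mm; origin under its centre.

How it is judged:
On the way, in this order (a step that is already met when the one before it is completed fails the run):
1. the pick is held by the fingers, clear of the stand, with its tip in the seam (contact force between the fingers and pick above 1 N and horizontal distance between pick and stand_seat above 0.05 m and horizontal distance between pick_tip and cradle below 0.09 m and z of pick_tip in the frame of cradle below 0.046 m and value of joint catch_c below 0.0036 m), for 0.1 s.
2. all three catches are pushed back with the held pick (contact force between the fingers and pick above 1 N and horizontal distance between pick_tip and cradle below 0.09 m and value of joint each of catch_a, catch_b, catch_c above 0.0036 m), for 0.1 s.
At the end, for the whole second after the job is handed in: All three catches are pushed back by more than 3.6 mm, the cover has sprung open beyond 0.45 rad, and the pick hangs at rest in its stand, within 8 mm of its seat and upright within 0.12 rad (value of joint each of catch_a, catch_b, catch_c above 0.0036 m and value of joint cover above 0.45 rad and distance between pick and stand_seat below 0.008 m and angle between pick's own z axis and vertical below 0.12 rad and linear speed of pick below 0.02 m/s); the robot touches nothing.
It fails at once if the pick is forced against the meter with more than 20 N while its tip is in the seam (contact force between pick and cradle above 20 N and z of pick_tip in the frame of cradle below 0.0465 m).
It fails at once if the pick is run along the seam faster than 0.15 m/s while it bears on the meter (contact force between pick and cradle above 2 N and z of pick_tip in the frame of cradle below 0.0465 m and linear speed of pick above 0.15 m/s).
It fails at once if a bystander is shifted by more than 15 mm (distance of any of tape_roll, marker_pen, glue_stick, sample_jar, scissors, carton from where it was at the start of the episode above 0.015 m).
It also fails if it takes over 67 s, if anything falls off the work surface, if the arm or the gripper's body presses on something with over 40 N, if the wrist force passes 120 N, or if a joint passes its speed limit or range.

## Robot

A 7-joint arm with a two-finger parallel gripper is mounted at the origin on a cart in front of the work surface, level with it; the furniture and walls round the work are solid. World frame = base frame: x ahead of the robot, y to its left, z up, the work surface at z = 0. Lengths are in m, angles in rad, forces in N, time in s.
With the tool pointing down it reaches from about 0.425 to 0.95 m from the base axis. Payload 16.7 kg.
Tool frame: the origin (TCP) lies midway between the tips of the shut fingers; the grasp point (between the pads) lies 19 mm behind it (arm.hold_point_z is the distance from the TCP to the grasp point, in m); z points along the fingers, y is the line along which they close (so a half turn about z gives the same grasp; the last joint's range is limited). The gripper opens to 94 mm and grips with 3 to 60 N. Pads are 16 mm wide; open, the fingers measure 119 mm over their backs; the gripper's body (75 mm by 177 mm) begins 78 mm behind the grasp point.
Start: joints at [1.077, 0.426, 0.074, 1.606, -0.034, 1.111, -0.067], TCP at [0.227, -0.635, 0.205] pointing down, gripper open.
Joint ranges: [-2.85, 2.85], [-0.5, 2.14], [-1.23, 1.37], [0.21, 2.46], [-1.02, 4.16], [0.16, 2.05], [-2.73, 2.73]. Speed limits (rad/s): [1.89, 1.89, 2.39, 2.39, 3.01, 3.01, 3.01].

## Interface

Orientations are given as a rotation vector (axis times angle).
In Python, from cell import arm gives the robot as it stands.
- The arm moves only by the tool play_rows, never from a script. Its argument "steps" is one flat list of numbers, 5 for each row, row after row: the opening, from 0 (shut) to 1 (fully open), then the shift along the world's x, y, z as a fraction of full scale, then the turn about the world's z as a fraction of full scale. In form: [hand, x, y, z, yaw, hand, x, y, z, yaw, ...]. A call has 1 to 8 rows; each row shifts and turns the commanded pose from where the row before left it; what a row does not reach is not made up. Full scale, the value 1, is 150 mm for a shift and 90 degrees for a turn. A row lasts 1/8 s, in which the tool goes at most 62.5 mm and 10.7 degrees, less where a joint would pass 70% of its speed; a pose out of reach is approached as far as the arm can. A call with a number of a shift or a turn outside -1 to 1 is refused whole. A call with a gripper value outside its range is refused whole. The fingers move at their own pace and stop on an object; "squeeze" is the grip in N (left out, the last holds). Time passes only in rows, so rows that do not move let the fingers close. It gives the time, the measured TCP pose, the force, the opening and the grip force at its end, in the units of the state.
- arm.sense(): the state, without advancing time (a new reading comes with each control period).
- arm.read_camera(name): name is "side" or "top" or "wrist"; returns (picture, depth): 400x640x3 uint8, red, green, blue; 400x640 float32, m along the optical axis (not along the pixel's ray), 0 where there is no reading.
- arm.camera_params(name): a dict with "intrinsics" (3x3 intrinsics, pixels), "T" (4x4, takes a point from camera to world coordinates). Camera axes: x right, y down, z forward; pixel columns grow to the right and rows downward; lengths in m; the calibration is good to about 2 mm. The wrist camera is an equidistant fisheye: a pixel r from the principal point sees the ray r / f radians off the axis. A picture is of the moment at which its call begins: read the wrist's pose just before it. camera_params takes no time and is no camera call; for the wrist camera it gives the pose at the moment of the call.
- arm.job_done(): hands the job in; it is judged then, once.
Trained networks look in the newest picture that a camera, given by its name, has taken for a name from the list of things; names that differ only in an ending like _2 or _b are one class to them, and where a whole thing is asked for, a point or a joint stands for the part that bears it (a point fixed in the world has none). Each returns a list of dicts, best first, with "score" (0 to 1); they miss things now and then, are a little off and sometimes report something else, mostly with a low value. They report only what shows in the picture. A call takes as long as a camera call.
- arm.search_frame(camera, query): "point" ([x, y, z] in m, in world coordinates, good to about 4 mm: the middle of the surface that is visible of it).
- arm.mark_of(camera, query): "point" ([x, y, z] in m, in world coordinates, good to about 4 mm: a listed point, or the origin of a listed thing).
The state is a dict: "t": time; "q": joint angles; "dq": joint speeds; "tau": joint torques, N m; "tcp_pos": TCP position; "ee_rot": TCP orientation; "wrist_force": force on the tool from outside, world axes, zero at the start; "moment": the same for the moment, N m; "width": finger opening in m; "gripper_force": force on a finger pad.
Only numpy, scipy, OpenCV 4.12 (cv2) and the standard library are available. Lean on these libraries where they do the work, as an engineer would, in place of code of your own. Each camera call takes 0.05 s, during which the arm holds its last target. There are 200 camera calls.

## Working session

There is one attempt and no reset: what is moved stays moved. The work goes in short steps, Python scripts to look and compute and a tool call to move; the robot and the scene stay as the last step left them, time stands still between calls to the robot, and variables do not carry over. Pictures are saved under pics/ and viewed, at most 10 in all, crops included, and the job is handed in when it is done.

Besides the shell and the picture viewer there is one more tool, called after "Emit:" by a JSON object that holds its "op" and its "data", one argument or row to a line. play_rows: Moves the arm, as the interface text tells. Its arguments: {"type":"object","properties":{"steps":{"type":"array"},"squeeze":{"type":"number"}},"required":["steps"]}

```bash
mkdir -p pics; ls
python3 - <<'E'
from cell import arm
import cv2,numpy as np
s=arm.sense();print(s['t'],s['tcp_pos'],s['ee_rot'],s['width'],arm.hold_point_z)
for c in ['top','side']:
    p,d=arm.read_camera(c);cv2.imwrite(f'pics/{c}0.png',p[:,:,::-1]);np.savez(f'pics/{c}0.npz',d=d,p=p,**arm.camera_params(c))
    for q in ['cradle','seam_start','seam_corner','seam_end','pick','pick_tip','stand_seat','stand']:
        print(c,q,[(np.round(r['point'],4).tolist(),round(r['score'],2)) for r in arm.mark_of(c,q)[:2]])
print(arm.sense()['t'])
E
```

```text
pics
0.0 [ 0.22735932 -0.6350866   0.20476745] [-3.09404366e+00 -5.37149231e-01  4.73580616e-04] 0.09410610335150686 0.0188
top cradle [([0.4911, -0.0322, -0.0004], 0.83), ([0.492, -0.3044, 0.0017], 0.67)]
top seam_start [([0.4747, -0.092, 0.0471], 0.66)]
top seam_corner [([0.4657, 0.0047, 0.0458], 0.74)]
top seam_end [([0.4995, 0.0289, 0.052], 0.91), ([0.4314, 0.2138, 0.0524], 0.74)]
top pick [([0.4309, 0.2121, 0.0501], 0.43)]
top pick_tip [([0.4859, 0.3272, 0.004], 0.67)]
top stand_seat [([0.4295, 0.2187, 0.0505], 0.84), ([0.486, -0.3026, 0.0014], 0.19)]
top stand [([0.4326, 0.2168, -0.0012], 0.59), ([0.464, 0.0038, 0.0479], 0.44)]
side cradle [([0.49, -0.0346, 0.0017], 0.77)]
side seam_start [([0.472, -0.0884, 0.055], 0.9), ([0.4646, 0.0107, 0.0482], 0.16)]
side seam_corner [([0.4634, 0.0095, 0.048], 0.71)]
side seam_end [([0.5055, 0.0304, 0.0494], 0.7)]
side pick [([0.4346, 0.2145, 0.0508], 0.48)]
side pick_tip [([0.4333, 0.218, 0.0151], 0.6)]
side stand_seat [([0.4311, 0.2131, 0.0494], 0.78)]
side stand [([0.4255, 0.2192, -0.0024], 0.95)]
0.9
```

View pics/top0.png

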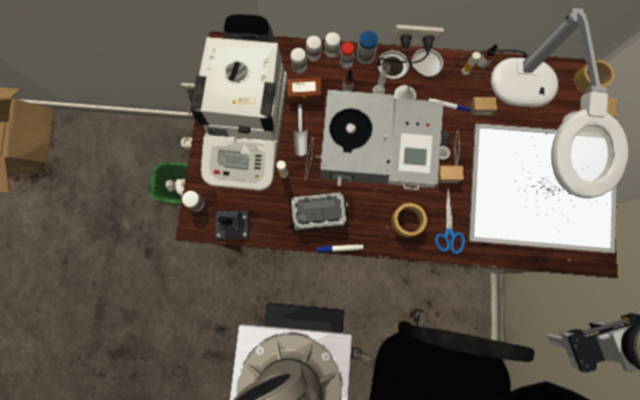

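View pics/side0.png

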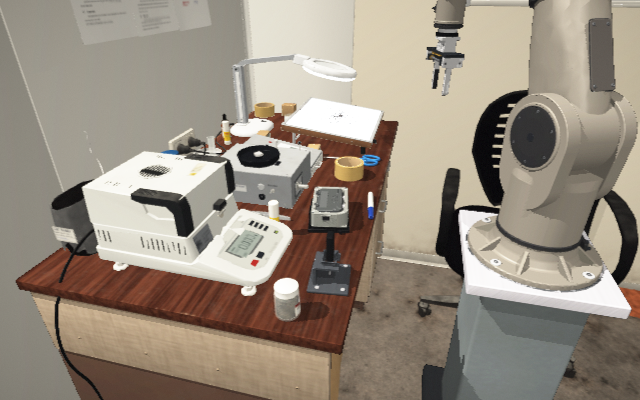

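The top view shows the cradle at about (320,212), the stand at (232,224), tape at (409,220), and the pen at (340,248). The side view shows the pick hanging in the stand at (328,265). I'll move the wrist camera over the work for a sharper look.

Emit:
{"op": "play_rows", "data": {
  "steps": [1,0.15,0.25,0.02,0.05,1,0.15,0.25,0.02,0.05,1,0.15,0.25,0.02,0.05,1,0.15,0.25,0.02,0.05,1,0.15,0.25,0.02,0.05,1,0.15,0.25,0.02,0.05,1,0.15,0.25,0.02,0.05,1,0.15,0.25,0.02,0.05],
  "squeeze": 20
}}

```text
t: 1.9
tcp_pos: [0.4081, -0.3343, 0.2298]
ee_rot: [2.776, 1.471, 0.0]
wrist_force: [0.5, -0.6, -1.1]
width: 0.0939
gripper_force: 0.0
```

Emit:
{"op": "play_rows", "data": {
  "steps": [1,0.02,0.25,0.02,0.05,1,0.02,0.25,0.02,0.05,1,0.02,0.25,0.02,0.05,1,0.02,0.25,0.02,0.05,1,0.02,0.25,0.02,0.05,1,0.02,0.25,0.02,0.05,1,0.02,0.25,0.02,0.04,1,0.02,0.25,0.02,0.04]
}}

```text
t: 2.9
tcp_pos: [0.4308, -0.0336, 0.2538]
ee_rot: [2.219, 2.223, -0.0]
wrist_force: [-0.0, 0.2, 0.7]
width: 0.0936
gripper_force: 0.0
```

```bash
cat > h.py <<'E'
from cell import arm
import cv2,numpy as np
def ortho(name,xr,yr,z,res=0.0005,cam='wrist'):
    """orthophoto on plane z: col -> -y, row -> -x"""
    P=arm.camera_params(cam);p,d=arm.read_camera(cam)
    K=np.array(P['intrinsics']);T=np.linalg.inv(P['T'])
    X,Y=np.meshgrid(np.arange(xr[1],xr[0],-res),np.arange(yr[1],yr[0],-res),indexing='ij')
    c=np.stack([X,Y,0*X+z,0*X+1],-1)@T.T
    r=np.hypot(c[...,0],c[...,1])+1e-12;th=np.arctan2(r,c[...,2])
    u=K[0,0]*th*c[...,0]/r+K[0,2];v=K[1,1]*th*c[...,1]/r+K[1,2]
    o=cv2.remap(p,u.astype(np.float32),v.astype(np.float32),cv2.INTER_CUBIC)
    cv2.imwrite(f'pics/{name}.png',o[:,:,::-1]);np.savez(f'pics/{name}.npz',p=p,d=d,o=o)
    return o
def marks(cam,qs):
    for q in qs: print(cam,q,[(np.round(r['point'],4).tolist(),round(r['score'],2)) for r in arm.mark_of(cam,q)[:2]])
E
python3 - <<'E'
from h import *
P=arm.camera_params('wrist');print(np.round(P['T'],3).tolist(),np.round(P['intrinsics'],1).tolist())
ortho('cr',(0.37,0.61),(-0.15,0.09),0.05,0.0004)
marks('wrist',['cradle','seam_start','seam_corner','seam_end','stand','stand_seat'])
E
```

```text
[[1.0, 0.002, 0.0, 0.43], [0.002, -0.973, -0.229, 0.032], [-0.0, 0.229, -0.973, 0.432], [0.0, 0.0, 0.0, 1.0]] [[309.7, 0.0, 320.0], [0.0, 309.7, 198.3], [0.0, 0.0, 1.0]]
wrist cradle [([0.4915, -0.0355, 0.0033], 0.85)]
wrist seam_start [([0.4835, -0.2993, 0.0054], 0.71), ([0.4695, -0.0903, 0.0492], 0.69)]
wrist seam_corner [([0.4661, 0.0089, 0.05], 0.98)]
wrist seam_end [([0.5034, 0.0327, 0.0505], 0.89)]
wrist stand [([0.4297, 0.2115, -0.0024], 0.62)]
wrist stand_seat []
```

View pics/cr.png

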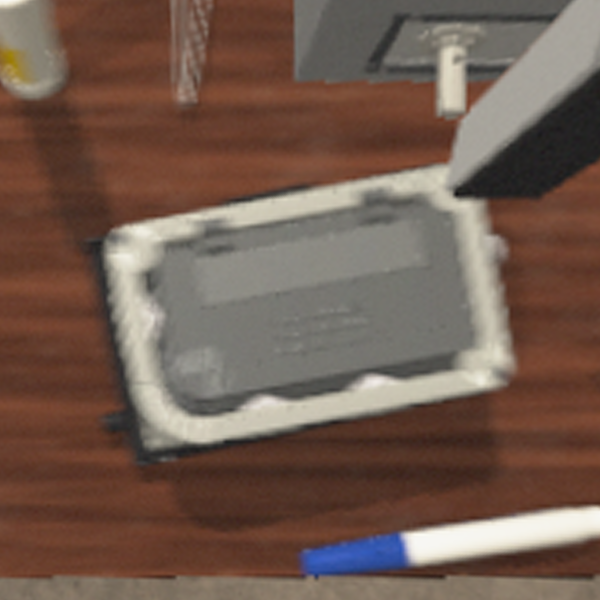

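Emit:
{"op": "play_rows", "data": {
  "steps": [1,0,0.26,-0.02,0,1,0,0.26,-0.02,0,1,0,0.26,-0.02,0,1,0,0.26,-0.02,0,1,0,0.26,-0.02,0,1,0,0.26,-0.02,0,1,0,0,0,0]
}}

```text
t: 4.12
tcp_pos: [0.4311, 0.2004, 0.2352]
ee_rot: [-2.22, -2.221, -0.0]
wrist_force: [0.6, -0.8, -0.6]
width: 0.0941
gripper_force: 0.0
```

Run:
```python
from h import *
o=ortho('st',(0.35,0.51),(0.13,0.31),0.05,0.0004)
marks('wrist',['pick','stand','stand_seat'])
```

```text
wrist pick [([0.4339, 0.2192, 0.0495], 0.6)]
wrist stand [([0.4317, 0.2169, -0.0014], 0.69)]
wrist stand_seat [([0.4303, 0.219, 0.0491], 0.79)]
```

View pics/st.png

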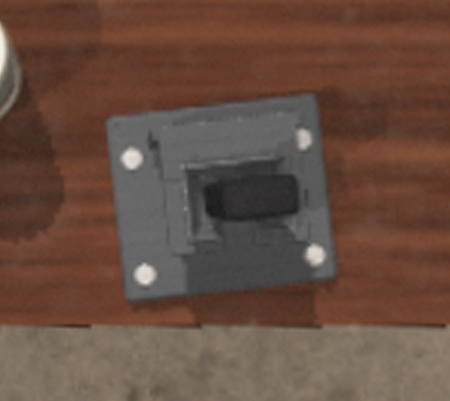

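The cradle picture shows the light rim, yaw about 10.5°, with catches a at (372,382), b at (265,403), and c at (150,318). The stand picture shows the handle at (252,197), with the stand's yaw about 6.4°. Next, precise fits from the depth and colour.

```bash
cat >> h.py <<'E'
def cloud(d,T,K):
    v,u=np.nonzero(d>0);z=d[v,u];a=(u-K[0,2])/K[0,0];b=(v-K[1,2])/K[1,1];th=np.hypot(a,b)+1e-12
    s=np.tan(th)/th*z
    return np.c_[a*s,b*s,z,np.ones_like(z)]@T.T, v,u
E
python3 - <<'E'
from h import *
P=arm.camera_params('wrist');K=np.array(P['intrinsics']);T=np.array(P['T'])
f=np.load('pics/st.npz');X,v,u=cloud(f['d'],T,K)
m=(abs(X[:,2]-.114)<.006)&(abs(X[:,0]-.432)<.04)&(abs(X[:,1]-.217)<.04)
r=cv2.minAreaRect((X[m,:2]*1000).astype(np.float32));print('handle',m.sum(),X[m,2].mean(),r)
m=(abs(X[:,2]-.006)<.008)&(X[:,2]>0.003)&(abs(X[:,0]-.432)<.08)&(abs(X[:,1]-.217)<.08)
print('base',cv2.minAreaRect((X[m,:2]*1000).astype(np.float32)))
T2=T.copy();T2[:3,3]+=np.array([.4308,-.0336,.2538])-[.4311,.2004,.2352]
f=np.load('pics/cr.npz');X,v,u=cloud(f['d'],T2,K)
m=(abs(X[:,2]-.05)<.006)&(abs(X[:,0]-.49)<.09)&(abs(X[:,1]+.035)<.11)
print(m.sum(),np.median(X[m,2]))
col=f['p'][v,u].astype(int)
m&=True
yaw=np.deg2rad(10.5)
for it in range(3):
    c,s=np.cos(yaw),np.sin(yaw); o=np.array([.491,-.034])
    q=(X[m,:2]-o)@np.array([[c,-s],[s,c]])  # into cradle frame
    # front edge: min x per y bin
    b=np.arange(-.06,.05,.004);e=[];
    for a in b:
        k=(q[:,1]>a)&(q[:,1]<a+.004)
        if k.any(): e.append((a+.002,q[k,0].min()))
    e=np.array(e);pf=np.polyfit(e[:,0],e[:,1],1)
    g=[]
    for a in np.arange(-.03,.03,.004):
        k=(q[:,0]>a)&(q[:,0]<a+.004)
        if k.any(): g.append((a+.002,q[k,1].max()))
    g=np.array(g);pl=np.polyfit(g[:,0],g[:,1],1)
    print(np.rad2deg(yaw),pf,pl,np.std(e[:,1]-np.polyval(pf,e[:,0])))
    yaw-=pf[0]*.8-pl[0]*.2
E
```

```text
handle 364 0.11297473125420328 ((431.53302001953125, 213.1422576904297), (14.452061653137207, 25.687314987182617), 4.815568447113037)
base ((431.5845947265625, 212.8677215576172), (85.30423736572266, 97.21953582763672), 6.211944103240967)
7407 0.04939776934657164
10.5 [ 0.00718333 -0.05042941] [-0.00619246  0.06930296] 0.0008139416756537725
10.099780151641701 [-0.00018033 -0.05041108] [0.00453055 0.06934273] 0.0007973626254230921
10.159962087765496 [ 0.00086577 -0.05041187] [0.00347958 0.06934324] 0.0007974056717621644
```

Emit:
{"op": "play_rows", "data": {
  "steps": [1,0.003,0.088,0,0.069,1,0,0,-0.3,0,1,0,0,-0.3,0,1,0,0,-0.3,0,1,0,0,-0.16,0,1,0,0,-0.08,0,1,0,0,0,0]
}}

```text
t: 5.2
tcp_pos: [0.432, 0.2112, 0.0644]
ee_rot: [-2.101, -2.336, 0.001]
wrist_force: [0.0, 0.7, 0.2]
width: 0.094
gripper_force: 0.0
```

Run:
```python
from h import *
s=arm.sense();print(s['t'],s['tcp_pos'],s['ee_rot'],s['wrist_force'],s['q'])
```

```text
5.2 [0.43203952 0.21118498 0.06442119] [-2.10085008e+00 -2.33556657e+00  9.42125996e-04] [0.01542336 0.66281438 0.21810788] [ 0.00674656  0.38204311 -0.69760083  2.12251458  0.35749249  0.75351005
 -0.81469537]
```

Emit:
{"op": "play_rows", "data": {
  "steps": [1,0,0.02,0,0,0,0,0,0,0,0,0,0,0,0,0,0,0,0,0,0,0,0,0,0,0,0,0,0,0,0,0,0,0,0,0,0,0,0,0],
  "squeeze": 60
}}

```text
t: 6.2
tcp_pos: [0.4319, 0.2147, 0.0644]
ee_rot: [-2.1, -2.337, 0.0]
wrist_force: [-0.5, 0.5, -0.1]
width: 0.0274
gripper_force: 0.0
```

Emit:
{"op": "play_rows", "data": {
  "steps": [0,0,0,0,0,0,0,0,0,0,0,0,0,0,0,0,0,0,0,0]
}}

```text
t: 6.7
tcp_pos: [0.4319, 0.2147, 0.0645]
ee_rot: [-2.1, -2.337, -0.0]
wrist_force: [-0.3, 0.1, 0.1]
width: 0.0141
gripper_force: 60.0
```

Emit:
{"op": "play_rows", "data": {
  "steps": [0,0,0,0.28,0,0,0,0,0.29,0,0,0.038,-0.342,0,0,0,0.038,-0.342,0,0,0,0.038,-0.342,0,0,0,0.038,-0.342,0,0,0,0.038,-0.342,0,0,0,0.038,-0.342,0,0]
}}

```text
t: 7.7
tcp_pos: [0.4661, -0.0948, 0.1501]
ee_rot: [2.1, 2.336, 0.0]
wrist_force: [0.5, 0.8, 0.1]
width: 0.0137
gripper_force: 60.0
```

Emit:
{"op": "play_rows", "data": {
  "steps": [0,0,0,-0.2,0,0,0,0,-0.08,0,0,0,0,0,0,0,0,0,0,0]
}}

```text
t: 8.2
tcp_pos: [0.4666, -0.0924, 0.1087]
ee_rot: [2.098, 2.338, 0.001]
wrist_force: [0.4, -0.2, 0.3]
width: 0.0136
gripper_force: 60.0
```

Run:
```python
from h import *
print(arm.sense()['tcp_pos'],arm.sense()['wrist_force'])
o=ortho('hov',(0.41,0.53),(-0.14,0.04),0.05,0.0003)
marks('wrist',['pick_tip','pick','seam_start','seam_corner'])
p,d=arm.read_camera('side');marks('side',['pick_tip','seam_start','seam_corner'])
```

```text
[ 0.46660986 -0.09242041  0.10867709] [ 0.40168085 -0.22454434  0.27309082]
wrist pick_tip []
wrist pick [([0.4655, -0.0889, 0.0941], 0.88)]
wrist seam_start [([0.4676, -0.0914, 0.0493], 0.57)]
wrist seam_corner [([0.4626, 0.0083, 0.0476], 0.74)]
side pick_tip [([0.4667, -0.0898, 0.06], 0.57)]
side seam_start [([0.469, -0.0897, 0.0508], 0.57), ([0.3893, -0.1046, 0.0022], 0.44)]
side seam_corner [([0.4644, 0.0085, 0.0481], 0.84), ([0.3889, -0.1061, -0.0002], 0.42)]
```

View pics/hov.png

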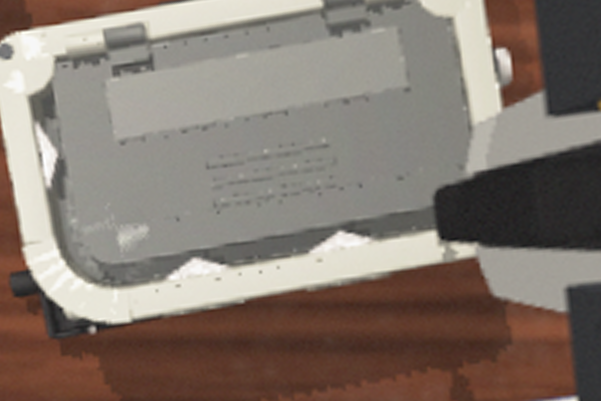

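Run:
```python
from h import *
P=arm.camera_params('wrist');K=np.array(P['intrinsics']);T=np.array(P['T'])
f=np.load('pics/hov.npz');X,v,u=cloud(f['d'],T,K)
m=(abs(X[:,2]-.158)<.007)&(abs(X[:,0]-.466)<.03)&(abs(X[:,1]+.092)<.04)
print('handle top',m.sum(),X[m,2].mean(),cv2.minAreaRect((X[m,:2]*1000).astype(np.float32)))
o=f['o'].astype(float);b=o[...,2]-0 ; 
g=o.min(-1) # rim is light: min channel high
from scipy.ndimage import gaussian_filter
g=gaussian_filter(g,1)
def lines(cols):
    E=[]
    for c in cols:
        col=g[:,c]; r=np.arange(len(col))
        lo=int(300-(c-130)*0.18) # rim mid guess
        if col[lo]<140: continue
        i=lo
        while col[i]>135:i-=1
        j=lo
        while col[j]>135:j+=1
        E.append((0.04-.0003*c,0.53-.0003*(i+.5),0.53-.0003*(j-.5)))
    return np.array(E)
E=lines(list(range(135,165,3))+list(range(230,305,3))+list(range(375,425,3)))
for k in (1,2):
    p=np.polyfit(E[:,0],E[:,k],1);r=E[:,k]-np.polyval(p,E[:,0]);ok=abs(r)<2*r.std();p=np.polyfit(E[ok,0],E[ok,k],1)
    print(['','inner','outer'][k],'yaw',np.rad2deg(-np.arctan(p[0])),'x at y=-.09',np.polyval(p,-.09),'at 0',np.polyval(p,0),r.std())
# left rim rows
L=[]
for rr in range(70,230,4):
    row=g[rr]; 
    c=int(15+ (rr-100)*0.18)
    if row[c]<135: continue
    i=c
    while row[i]>135:i+=1
    L.append((0.53-.0003*rr,0.04-.0003*(i-.5)))
L=np.array(L);print(np.round(L[::3],4).tolist())
```

```text
handle top 1702 0.15665908313889235 ((465.0003662109375, -88.25062561035156), (37.73405456542969, 20.49980354309082), 7.057426929473877)
inner yaw 10.527805996949498 x at y=-.09 0.46121990928112966 at 0 0.44449421326328586 0.00014357871539078895
outer yaw 10.576557151249942 x at y=-.09 0.451153970645131 at 0 0.4343490391733356 0.00016251999396963158
[[0.509, 0.0069], [0.5054, 0.0254], [0.5018, 0.0302], [0.4982, 0.0312], [0.4946, 0.0302], [0.491, 0.027], [0.4874, 0.0242], [0.4838, 0.0285], [0.4802, 0.0236], [0.4766, 0.0242], [0.473, 0.0264], [0.4694, 0.0258], [0.4658, 0.0252], [0.4622, 0.0246]]
```

Emit:
{"op": "play_rows", "data": {
  "steps": [0,0,0,-0.02,0,0,0,0,-0.02,0,0,0,0,-0.02,0,0,0,0,-0.01,0,0,0,0,0,0,0,0,0,0,0]
}}

```text
t: 9.4
tcp_pos: [0.4662, -0.0931, 0.0975]
ee_rot: [2.1, 2.337, 0.0]
wrist_force: [0.1, 0.4, -0.6]
width: 0.0134
gripper_force: 60.0
```

Emit:
{"op": "play_rows", "data": {
  "steps": [0,0,0,-0.01,0,0,0,0,0,0]
}}

```text
t: 9.65
tcp_pos: [0.4661, -0.0931, 0.0959]
ee_rot: [-2.1, -2.336, 0.0]
wrist_force: [0.5, 0.1, -0.2]
width: 0.0141
gripper_force: 60.0
```

Emit:
{"op": "play_rows", "data": {
  "steps": [0,0,0,-0.012,0,0,0,0,0,0,0,-0.005,-0.001,0,0,0,0,0,0,0]
}}

```text
t: 10.15
tcp_pos: [0.4653, -0.0933, 0.0942]
ee_rot: [-2.1, -2.337, 0.0]
wrist_force: [0.2, 0.3, -0.9]
width: 0.0137
gripper_force: 60.0
```

Emit:
{"op": "play_rows", "data": {
  "steps": [0,-0.005,-0.001,0,0,0,0,0,0,0]
}}

```text
t: 10.4
tcp_pos: [0.4646, -0.0934, 0.0942]
ee_rot: [2.1, 2.336, -0.0]
wrist_force: [0.5, -0.5, -1.4]
width: 0.0137
gripper_force: 60.0
```

Emit:
{"op": "play_rows", "data": {
  "steps": [0,-0.005,-0.001,0,0,0,0,0,0,0]
}}

```text
t: 10.65
tcp_pos: [0.4641, -0.0935, 0.0942]
ee_rot: [2.1, 2.336, 0.0]
wrist_force: [-0.0, -0.1, -0.6]
width: 0.0139
gripper_force: 60.0
```

Emit:
{"op": "play_rows", "data": {
  "steps": [0,-0.004,-0.001,0,0,0,0,0,0,0]
}}

```text
t: 10.9
tcp_pos: [0.4638, -0.0935, 0.0943]
ee_rot: [2.099, 2.336, 0.001]
wrist_force: [3.6, 0.9, -3.2]
width: 0.014
gripper_force: 60.0
```

Emit:
{"op": "play_rows", "data": {
  "steps": [0,-0.0037,0.02,0,0,0,-0.0037,0.02,0,0,0,-0.0037,0.02,0,0,0,-0.0037,0.02,0,0,0,-0.0037,0.02,0,0,0,-0.0037,0.02,0,0]
}}

```text
t: 11.65
tcp_pos: [0.4605, -0.0759, 0.0945]
ee_rot: [2.099, 2.336, 0.001]
wrist_force: [4.4, -3.8, 0.6]
width: 0.0137
gripper_force: 60.0
```

Emit:
{"op": "play_rows", "data": {
  "steps": [0,-0.0037,0.02,0,0,0,-0.0037,0.02,0,0,0,-0.0037,0.02,0,0,0,-0.0037,0.02,0,0]
}}

```text
t: 12.15
tcp_pos: [0.4584, -0.0641, 0.0945]
ee_rot: [2.099, 2.335, 0.0]
wrist_force: [5.0, -2.4, -0.2]
width: 0.0139
gripper_force: 60.0
```

Emit:
{"op": "play_rows", "data": {
  "steps": [0,-0.0037,0.02,0,0,0,-0.0037,0.02,0,0,0,-0.0037,0.02,0,0,0,-0.0037,0.02,0,0]
}}

```text
t: 12.65
tcp_pos: [0.456, -0.0518, 0.0944]
ee_rot: [2.099, 2.336, 0.0]
wrist_force: [5.1, -3.3, -1.2]
width: 0.014
gripper_force: 60.0
```

Emit:
{"op": "play_rows", "data": {
  "steps": [0,-0.0037,0.02,0,0,0,-0.0036,0.02,0,0,0,-0.0037,0.02,0,0,0,-0.0036,0.02,0,0,0,-0.0037,0.02,0,0,0,-0.0037,0.02,0,0]
}}

```text
t: 13.4
tcp_pos: [0.4527, -0.0338, 0.0944]
ee_rot: [2.1, 2.336, 0.0]
wrist_force: [5.3, -2.2, -1.4]
width: 0.014
gripper_force: 60.0
```

Emit:
{"op": "play_rows", "data": {
  "steps": [0,-0.0037,0.02,0,0,0,-0.0037,0.02,0,0,0,-0.0037,0.02,0,0,0,-0.0037,0.02,0,0]
}}

```text
t: 13.9
tcp_pos: [0.4506, -0.0224, 0.0945]
ee_rot: [2.1, 2.335, 0.0]
wrist_force: [4.6, -4.6, -0.0]
width: 0.0141
gripper_force: 60.0
```

Run:
```python
from h import *
s=arm.sense();print(s['tcp_pos'],s['wrist_force'],s['moment'])
o=ortho('mid',(0.43,0.53),(-0.12,0.06),0.05,0.0003)
marks('wrist',['pick','catch_a','catch_b','catch_c','seam_corner','seam_end'])
```

```text
[ 0.45063381 -0.02236531  0.09448002] [ 4.62888444 -4.64380125 -0.03310097] [-1.35574835 -1.67940337 -0.00303383]
wrist pick [([0.4517, -0.0182, 0.0773], 0.9), ([0.4659, 0.0049, 0.0457], 0.17)]Traceback (most recent call last):
  File "<stdin>", line 4, in <module>
  File "h.py", line 15, in marks
    for q in qs: print(cam,q,[(np.round(r['point'],4).tolist(),round(r['score'],2)) for r in arm.mark_of(cam,q)[:2]])
                                                                                             ~~~~~~~~~~~^^^^^^^
ValueError: it knows: carton, cradle, glue_stick, marker_pen, pick, pick_tip, sample_jar, scissors, seam_corner, seam_end, seam_start, stand, stand_seat, tape_roll
```

View pics/mid.png

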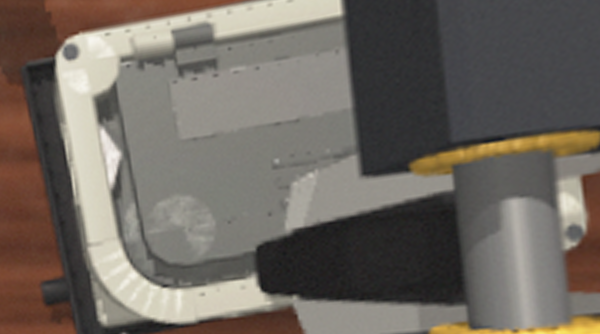

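The picture shows the handle over the front seam at (275,265), the rounded corner at about (120,290), and catch c still standing out at (112,155). Carrying on over catch b to where the corner starts.

Emit:
{"op": "play_rows", "data": {
  "steps": [0,-0.0037,0.02,0,0,0,-0.0037,0.02,0,0,0,-0.0037,0.02,0,0,0,-0.0037,0.02,0,0]
}}

```text
t: 14.5
tcp_pos: [0.4482, -0.0099, 0.0944]
ee_rot: [2.1, 2.336, 0.0]
wrist_force: [4.8, -3.3, 0.6]
width: 0.0135
gripper_force: 60.0
```

Emit:
{"op": "play_rows", "data": {
  "steps": [0,-0.0037,0.02,0,0,0,-0.0037,0.02,0,0,0,-0.0037,0.02,0,0,0,-0.0037,0.02,0,0]
}}

```text
t: 15.0
tcp_pos: [0.446, 0.0021, 0.0944]
ee_rot: [2.1, 2.336, 0.0]
wrist_force: [6.2, -3.9, 0.4]
width: 0.0135
gripper_force: 60.0
```

Run:
```python
from h import *
from scipy.ndimage import gaussian_filter
g=gaussian_filter(np.load('pics/mid.npz')['o'].astype(float).min(-1),1)
L=[]
for rr in list(range(105,125,2))+list(range(185,235,3)):
    row=g[rr];c=int(85+(rr-150)*.15)
    i=c
    while row[i]>135:i+=1
    L.append((.53-.0003*rr,.06-.0003*(i-.5)))
L=np.array(L);p=np.polyfit(L[:,0],L[:,1],1);r=L[:,1]-np.polyval(p,L[:,0]);print(p,r.std(),np.round(L[::3],4).tolist())
```

```text
[ 0.18367306 -0.05978586] 0.0002747777278551948 [[0.4985, 0.032], [0.4967, 0.0314], [0.4949, 0.031], [0.4931, 0.0308], [0.4727, 0.0272], [0.47, 0.0268], [0.4673, 0.0262], [0.4646, 0.0256], [0.4619, 0.0251]]
```

Run:
```python
import numpy as np
th=np.deg2rad(np.arange(0,91,10));R=np.linspace(16.3,15.9,10)
P=np.c_[-18-R*np.cos(th),47+R*np.sin(th)];P=np.r_[[[-34.4,45.3]],P]
a=np.deg2rad(10.55);M=np.array([[np.cos(a),-np.sin(a)],[np.sin(a),np.cos(a)]])
print(np.round(np.diff(P@M.T,axis=0)/150,4))
```

```text
[[-0.0014  0.0113]
 [-0.0015  0.0189]
 [ 0.0018  0.0188]
 [ 0.005   0.0181]
 [ 0.008   0.017 ]
 [ 0.0108  0.0153]
 [ 0.0133  0.0131]
 [ 0.0153  0.0106]
 [ 0.0169  0.0077]
 [ 0.0179  0.0047]]
```

Emit:
{"op": "play_rows", "data": {
  "steps": [0,-0.0014,0.0113,0,0,0,-0.0015,0.0189,0,0,0,0.0018,0.0188,0,0,0,0.005,0.018,0,0]
}}

```text
t: 15.5
tcp_pos: [0.4468, 0.0109, 0.0945]
ee_rot: [2.1, 2.334, -0.001]
wrist_force: [6.8, -12.9, 0.2]
width: 0.0138
gripper_force: 60.0
```

Emit:
{"op": "play_rows", "data": {
  "steps": [0,0.008,0.017,0,0,0,0.0108,0.0153,0,0]
}}

```text
t: 15.75
tcp_pos: [0.4491, 0.0151, 0.0943]
ee_rot: [2.1, 2.334, -0.003]
wrist_force: [4.7, -14.3, 2.0]
width: 0.0138
gripper_force: 60.0
```

Emit:
{"op": "play_rows", "data": {
  "steps": [0,0.003,-0.008,0,0,0,0,0,0,0]
}}

```text
t: 16.0
tcp_pos: [0.4496, 0.0151, 0.0943]
ee_rot: [2.1, 2.335, -0.001]
wrist_force: [5.0, -5.0, 1.8]
width: 0.0137
gripper_force: 60.0
```

Emit:
{"op": "play_rows", "data": {
  "steps": [0,0.0133,0.013,0,0,0,0.0153,0.0104,0,0]
}}

```text
t: 16.25
tcp_pos: [0.4528, 0.018, 0.0939]
ee_rot: [-2.101, -2.336, 0.005]
wrist_force: [-1.6, -9.8, 0.5]
width: 0.0133
gripper_force: 60.0
```

Emit:
{"op": "play_rows", "data": {
  "steps": [0,0.0169,0.006,0,0,0,0.018,0.003,0,0]
}}

```text
t: 16.5
tcp_pos: [0.4576, 0.02, 0.0937]
ee_rot: [-2.1, -2.335, 0.005]
wrist_force: [-2.0, -3.7, 1.0]
width: 0.0136
gripper_force: 60.0
```

Emit:
{"op": "play_rows", "data": {
  "steps": [0,0.0197,0.0039,0,0,0,0.0197,0.0039,0,0,0,0.0197,0.0038,0,0]
}}

```text
t: 16.88
tcp_pos: [0.4666, 0.0219, 0.0937]
ee_rot: [-2.1, -2.335, 0.004]
wrist_force: [-4.1, -5.5, 0.2]
width: 0.0137
gripper_force: 60.0
```

Emit:
{"op": "play_rows", "data": {
  "steps": [0,0.0197,0.0037,0,0,0,0.0197,0.0037,0,0,0,0.0197,0.0037,0,0,0,0.0197,0.0037,0,0]
}}

```text
t: 17.38
tcp_pos: [0.4777, 0.0239, 0.0934]
ee_rot: [-2.099, -2.335, 0.006]
wrist_force: [-6.8, -5.8, 1.1]
width: 0.0139
gripper_force: 60.0
```

Emit:
{"op": "play_rows", "data": {
  "steps": [0,0.0197,0.0037,0,0,0,0.0197,0.0037,0,0]
}}

```text
t: 17.62
tcp_pos: [0.4837, 0.025, 0.0934]
ee_rot: [-2.099, -2.335, 0.006]
wrist_force: [-5.4, -5.8, 1.1]
width: 0.014
gripper_force: 60.0
```

Emit:
{"op": "play_rows", "data": {
  "steps": [0,0.0197,0.0038,0,0,0,0.0197,0.0038,0,0]
}}

```text
t: 17.88
tcp_pos: [0.4903, 0.0263, 0.0937]
ee_rot: [-2.1, -2.335, 0.004]
wrist_force: [-4.4, -6.0, 2.6]
width: 0.0137
gripper_force: 60.0
```

Run:
```python
from h import *
p,d=arm.read_camera('side');cv2.imwrite('pics/s2.png',cv2.resize(p[150:270,240:430,::-1],(760,480)))
print(arm.sense()['wrist_force'],arm.sense()['tcp_pos'])
```

```text
[-0.84482438 -5.45301768  0.91948445] [0.49078649 0.02640334 0.09381464]
```

View pics/s2.png

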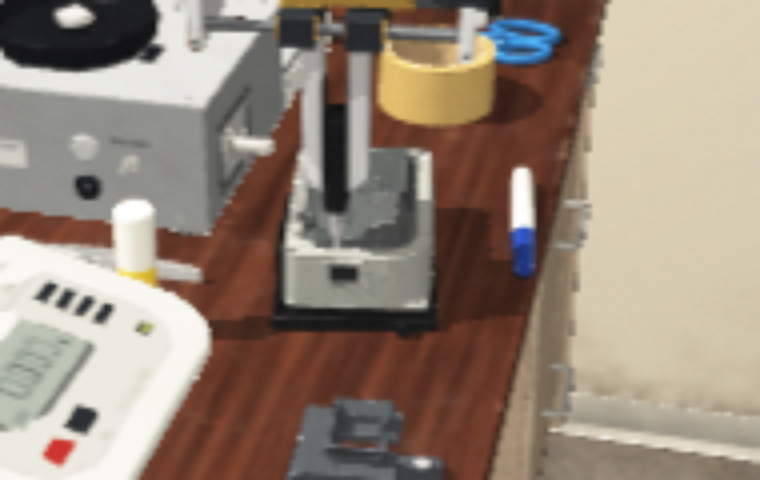

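The side view shows the pick's tip in the left seam at (333,235), with the cover at (385,200) not clearly sprung. I'll run on to the seam's end and check again.

Emit:
{"op": "play_rows", "data": {
  "steps": [0,0.0197,0.0038,0,0,0,0.0197,0.0038,0,0,0,0.0197,0.0038,0,0,0,0.01,0.002,0,0,0,0,0,0,0]
}}

```text
t: 18.55
tcp_pos: [0.5011, 0.0284, 0.094]
ee_rot: [-2.1, -2.336, 0.003]
wrist_force: [-1.9, -6.2, 3.3]
width: 0.0138
gripper_force: 60.0
```

Run:
```python
from h import *
s=arm.sense();print(s['wrist_force'],s['tcp_pos'])
p,d=arm.read_camera('side');P=arm.camera_params('side');K=np.array(P['intrinsics'])
v,u=np.nonzero(d>0);z=d[v,u];X=np.c_[(u-K[0,2])/K[0,0]*z,(v-K[1,2])/K[1,1]*z,z,np.ones_like(z)]@np.array(P['T']).T
c,s_=.983,.183;q=(X[:,:2]-[.4876,-.0375])@np.array([[c,-s_],[s_,c]])
for x0 in (-25,-10,5,20):
  for y0 in (-45,-15,15,40):
    m=(abs(q[:,0]*1000-x0)<5)&(abs(q[:,1]*1000-y0)<6)&(X[:,2]>.03)&(X[:,2]<.11)
    print(x0,y0,m.sum(),np.round(np.median(X[m,2]),4) if m.any() else '')
```

```text
[-1.89197319 -6.15198402  3.30158286] [0.50112656 0.02836649 0.09395442]
-25 -45 10 0.0669
-25 -15 8 0.0659
-25 15 9 0.0648
-25 40 9 0.0669
-10 -45 7 0.0633
-10 -15 7 0.0641
-10 15 8 0.0648
-10 40 8 0.0633
5 -45 9 0.0591
5 -15 8 0.0591
5 15 9 0.0594
5 40 9 0.0588
20 -45 0 
20 -15 0 
20 15 4 0.0561
20 40 5 0.0536
```

The cover is already lifted about 0.26 rad and only held by the pick, so all three catches are free. I'll withdraw the pick upward.

Emit:
{"op": "play_rows", "data": {
  "steps": [0,-0.001,-0.004,0.01,0,0,0,0,0.02,0,0,0,0,0.03,0,0,0,0,0.05,0,0,0,0,0.1,0,0,0,0,0.12,0,0,0,0,0.12,0,0,0,0,0,0]
}}

```text
t: 19.6
tcp_pos: [0.5026, 0.0285, 0.1635]
ee_rot: [2.099, 2.334, 0.003]
wrist_force: [-0.2, -0.9, -0.7]
width: 0.0136
gripper_force: 60.0
```

Run:
```python
from h import *
s=arm.sense();print(s['wrist_force'],s['tcp_pos'],s['ee_rot'])
p,d=arm.read_camera('side');P=arm.camera_params('side');K=np.array(P['intrinsics'])
cv2.imwrite('pics/s3.png',cv2.resize(p[120:300,240:430,::-1],(570,540)))
v,u=np.nonzero(d>0);z=d[v,u];X=np.c_[(u-K[0,2])/K[0,0]*z,(v-K[1,2])/K[1,1]*z,z,np.ones_like(z)]@np.array(P['T']).T
c,s_=.983,.183;q=(X[:,:2]-[.4876,-.0375])@np.array([[c,-s_],[s_,c]])
for x0 in (-25,-10,5,20):
    m=(abs(q[:,0]*1000-x0)<4)&(abs(q[:,1]*1000)<40)&(X[:,2]>.03)&(X[:,2]<.11)
    print(x0,m.sum(),np.round(np.median(X[m,2]),4) if m.any() else '')
marks('side',['pick','pick_tip'])
```

```text
[-0.19938882 -0.86910322 -0.72447003] [0.5026395  0.02851086 0.16345563] [2.09883837 2.33448319 0.00276571]
-25 69 0.0796
-10 58 0.0795
5 43 0.0702
20 41 0.0607
side pick [([0.5026, 0.0278, 0.1453], 0.76)]
side pick_tip [([0.5039, 0.0335, 0.1119], 0.75), ([0.639, -0.4192, 0.0036], 0.69)]
```

View pics/s3.png

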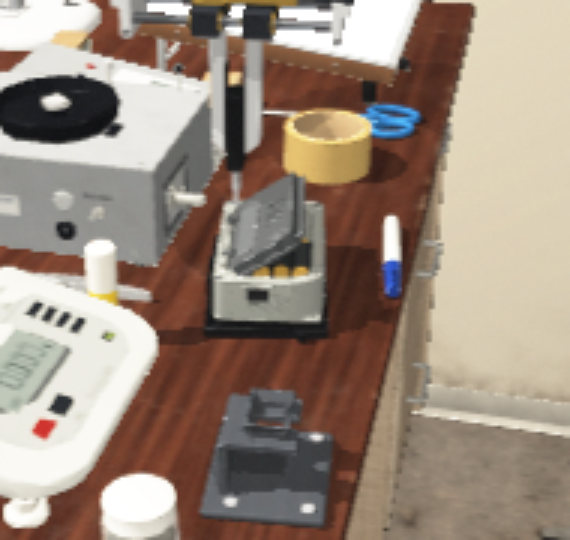

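The side view shows the cover sprung fully open at (265,225) and the pick hanging free at (235,130). Before inserting it, I check whether the pick shifted in the grip, using the same-view wrist depth.

Run:
```python
from h import *
p,d=arm.read_camera('wrist');f=np.load('pics/hov.npz')
K=np.array(arm.camera_params('wrist')['intrinsics']);T=np.array(arm.camera_params('wrist')['T'])
tcp=arm.sense()['tcp_pos']
T0=T.copy();T0[:3,3]=T[:3,3]-tcp
for n,dd,pp in (('before',f['d'],f['p']),('now',d,p)):
    X,v,u=cloud(dd,T0,K);dark=pp[v,u].max(-1)<60
    m=dark&(abs(X[:,0])<.02)&(abs(X[:,1])<.03)&(X[:,2]>-.03)&(X[:,2]<.06)
    print(n,m.sum())
    for z0 in np.arange(-.016,.056,.008):
        k=m&(abs(X[:,2]-z0)<.004)
        if k.sum()>5: print(round(z0,3),k.sum(),'y med/max',np.round(np.percentile(X[k,1],[50,95])*1000,1),'x',np.round(np.percentile(X[k,0],[5,95])*1000,1))
a=np.zeros((400,640),np.uint8)
cv2.imwrite('pics/cmp.png',np.hstack([f['p'][180:400,220:420,::-1],p[180:400,220:420,::-1]]).repeat(2,0).repeat(2,1)[:600,:800])
```

```text
before 2151
-0.008 54 y med/max [14.4 14.9] x [-7.7  3. ]
0.0 83 y med/max [14.4 15.1] x [-7.6  3.7]
0.008 92 y med/max [14.4 15.2] x [-8.3  3.9]
0.016 110 y med/max [14.3 15.1] x [-8.4  5. ]
0.024 132 y med/max [14.2 15. ] x [-8.9  4.9]
0.032 156 y med/max [14.3 15. ] x [-8.3  5.6]
0.04 184 y med/max [14.2 15. ] x [-8.7  5.6]
0.048 1286 y med/max [ 6.  14.2] x [-7.7  5.5]
now 2169
-0.008 54 y med/max [14.3 14.9] x [-8.   3.4]
0.0 88 y med/max [14.4 15.1] x [-7.6  4.4]
0.008 88 y med/max [14.4 15.1] x [-8.4  4.3]
0.016 121 y med/max [14.3 15.1] x [-8.6  5.3]
0.024 135 y med/max [14.2 15. ] x [-9.1  5.1]
0.032 162 y med/max [14.2 14.9] x [-8.6  5.4]
0.04 182 y med/max [14.3 15. ] x [-9.   5.7]
0.048 1283 y med/max [ 5.9 14.1] x [-7.7  5.5]
```

View pics/cmp.png

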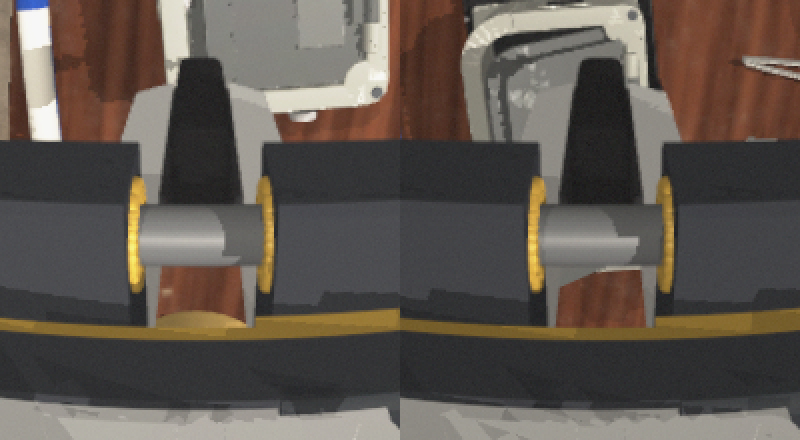

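Left is before and right is now: the pick sits identically in the fingers, so I return to the exact grasp pose.

Emit:
{"op": "play_rows", "data": {
  "steps": [0,-0.094,0.248,0,0,0,-0.094,0.248,0,0,0,-0.094,0.248,0,0,0,-0.094,0.248,0,0,0,-0.094,0.248,0,0,0,0,0,0,0,0,0,0,0,0]
}}

```text
t: 20.68
tcp_pos: [0.4311, 0.2139, 0.1612]
ee_rot: [-2.1, -2.336, 0.002]
wrist_force: [-0.4, -1.4, -0.9]
width: 0.0134
gripper_force: 60.0
```

Correct by +0.8 mm in x and y, and lower to just above the lips.

Emit:
{"op": "play_rows", "data": {
  "steps": [0,0.005,0.005,0,0,0,0,0,-0.2,0,0,0,0,-0.2,0,0,0,0,-0.1,0,0,0,0,0,0,0,0,0,0,0]
}}

```text
t: 21.42
tcp_pos: [0.4325, 0.2155, 0.0875]
ee_rot: [2.1, 2.336, 0.001]
wrist_force: [-0.5, -0.1, -0.7]
width: 0.0137
gripper_force: 60.0
```

Emit:
{"op": "play_rows", "data": {
  "steps": [0,-0.004,-0.005,-0.03,0,0,0,0,-0.03,0,0,0,0,-0.03,0,0,0,0,-0.03,0,0,0,0,-0.02,0,0,0,0,0,0]
}}

```text
t: 22.18
tcp_pos: [0.4312, 0.2145, 0.0654]
ee_rot: [-2.1, -2.337, 0.001]
wrist_force: [0.2, -0.6, -0.9]
width: 0.0137
gripper_force: 60.0
```

Emit:
{"op": "play_rows", "data": {
  "steps": [0,0.003,0,-0.005,0,0,0,0,0,0,0.3,0,0,0,0,0.6,0,0,0,0,1,0,0,0,0,1,0,0,0,0,1,0,0,0,0,1,0,0,0,0]
}}

```text
t: 23.18
tcp_pos: [0.4317, 0.2145, 0.0649]
ee_rot: [-2.1, -2.337, 0.0]
wrist_force: [0.2, 0.9, 0.8]
width: 0.07
gripper_force: 0.0
```

Emit:
{"op": "play_rows", "data": {
  "steps": [1,0,0,0.05,0,1,0,0,0.2,0,1,0,0,0.3,0,1,0,0,0.3,0,1,0,0,0.2,0,1,0,0,0,0]
}}

```text
t: 23.92
tcp_pos: [0.4327, 0.2151, 0.2249]
ee_rot: [2.099, 2.335, 0.005]
wrist_force: [0.6, 0.2, 0.1]
width: 0.0941
gripper_force: 0.0
```

Run:
```python
from h import *
s=arm.sense();print(s['tcp_pos'],s['width'])
P=arm.camera_params('wrist');K=np.array(P['intrinsics']);T=np.array(P['T'])
p,d=arm.read_camera('wrist');X,v,u=cloud(d,T,K)
m=(abs(X[:,2]-.114)<.006)&(abs(X[:,0]-.432)<.04)&(abs(X[:,1]-.217)<.04)
print('handle',m.sum(),X[m,2].mean(),cv2.minAreaRect((X[m,:2]*1000).astype(np.float32)))
marks('wrist',['pick','stand_seat'])
p,d=arm.read_camera('side');cv2.imwrite('pics/s4.png',cv2.resize(p[180:320,240:430,::-1],(760,560)))
marks('side',['pick','stand_seat'])
```

```text
[0.43273891 0.21510381 0.22491801] 0.09414791296209613
handle 366 0.11279018647402671 ((431.21221923828125, 216.9440155029297), (13.654522895812988, 24.1389102935791), 6.255564212799072)
wrist pick [([0.4316, 0.2197, 0.0483], 0.57)]
wrist stand_seat []
side pick [([0.434, 0.2121, 0.0479], 0.54)]
side stand_seat [([0.4298, 0.2182, 0.0512], 0.8), ([0.4856, 0.3325, -0.0009], 0.2)]
```

View pics/s4.png

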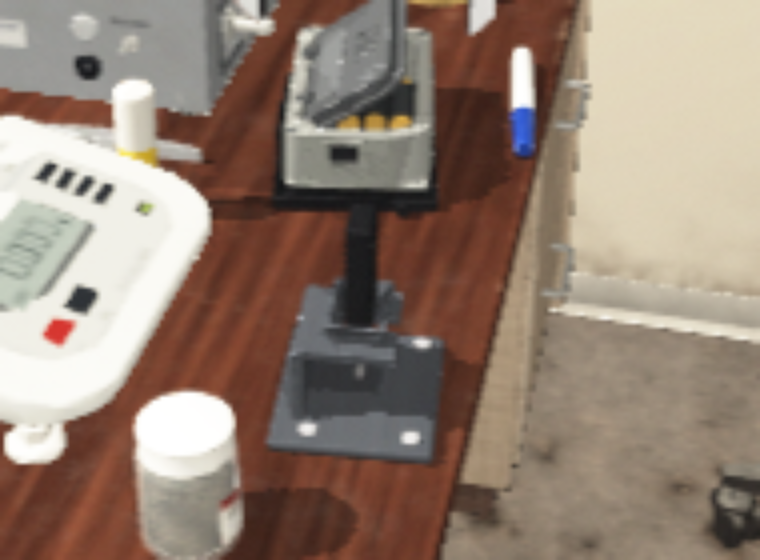

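The side view shows the pick upright in the stand at (360,265) and the cover standing open at (360,60). The pen, glue stick, jar and the rest are undisturbed, so I hand the job in.

```bash
python3 -c "
from cell import arm
print(arm.job_done())"
```

```text
the job is handed in; nothing more can be done
None
```

The job is handed in, though the hand-in call reported no verdict: the battery cover stands open, the pick hangs upright in its stand, and the other things in view look undisturbed.

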